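# Level the printer's platform and hold the level down for the check

## Robot

A 7-joint arm with a two-finger parallel gripper is mounted at the origin on the work surface. World frame = base frame: x ahead of the robot, y to its left, z up, the work surface at z = 0. Lengths are in m, angles in rad, forces in N, time in s.
With the tool pointing down it reaches from about 0.4 to 0.875 m from the base axis. Payload 19.3 kg.
Tool frame: the origin (TCP) lies midway between the tips of the shut fingers; the grasp point (between the pads) lies 19 mm behind it; z points along the fingers, y is the line along which they close (so a half turn about z gives the same grasp; the last joint's range is limited). The gripper opens to 85 mm and grips with 20 to 120 N. Pads are 22 mm wide; open, the fingers measure 114 mm over their backs; the gripper's body (76 mm by 85 mm) begins 54 mm behind the grasp point. The pads swing forward as they close: fully open they stand 13 mm farther back than shut.
Start: joints at [1.055, 0.521, -0.036, 1.599, 0.021, 1.021, -0.113], TCP at [0.269, -0.564, 0.231] pointing down, gripper open.
Joint ranges: [-2.91, 2.91], [-0.3, 2.13], [-1.5, 1.42], [0.17, 2.43], [-1.26, 4.41], [0.16, 1.93], [-2.52, 2.52]. Speed limits (rad/s): [1.89, 1.89, 2.39, 2.39, 3.01, 3.01, 3.01].

## Interface

Orientations are given as [roll, pitch, yaw] about the fixed x, y, z axes, in that order (R = Rz(yaw) Ry(pitch) Rx(roll)).
In Python, from station import * gives the robot as it stands.
- The arm moves only by the tool apply_moves, never from a script. Its argument "targets" is a list of rows, each a list of 5 numbers: the shift along the tool's x, y, z normalised to -1 to 1, where 1 is 0.03 m, then the turn about the tool's z normalised to -1 to 1, where 1 is 90 degrees, then the closure, from -1 (fully open) to 1 (shut). In form: [[dx, dy, dz, roll, jaw], ...]. A call has 1 to 5 rows; each row shifts and turns the commanded pose from where the row before left it, along the tool's axes as they then stand; what a row does not reach is not made up. A row lasts 1/8 s, in which the tool goes at most 62.5 mm and 10.7 degrees, less where a joint would pass 70% of its speed; a pose out of reach is approached as far as the arm can. A call with a number of a shift or a turn outside -1 to 1 is refused whole. A call with a gripper value outside its range is refused whole. The fingers move at their own pace and stop on an object; the grip force is fixed at half the most. Time passes only in rows, so rows that do not move let the fingers close. It gives the time, the measured TCP pose, the force, the opening and the grip force at its end, in the units of the state.
- observe(): the state, without advancing time (a new reading comes with each control period).
- capture(name): name is "side" or "top" or "wrist"; returns the picture (400x640x3 uint8, red, green, blue); there is no depth.
- camera_info(name): a dict with "fovy" (degrees; the focal length in pixels is half the picture's height over the tangent of half this angle, whatever the lens; pixels are square), "cx", "cy" (the principal point, pixels), "world_from_camera" (4x4, takes a point from camera to world coordinates). Camera axes: x right, y up, looking along -z (the intrinsics and any distortion apply to the point x, -y, -z); pixel columns grow to the right and rows downward; lengths in m; the calibration is good to about 2 mm. A picture is of the moment at which its call begins: read the wrist's pose just before it. camera_info takes no time and is no camera call; for the wrist camera it gives the pose at the moment of the call.
- sign_off(): hands the job in; it is judged then, once.
Trained networks look in the newest picture that a camera, given by its name, has taken for a name from the list of things; names that differ only in an ending like _2 or _b are one class to them, and where a whole thing is asked for, a point or a joint stands for the part that bears it (a point fixed in the world has none). Each returns a list of dicts, best first, with "score" (0 to 1); they miss things now and then, are a little off and sometimes report something else, mostly with a low value. They report only what shows in the picture. A call takes as long as a camera call. They do not tell look-alikes from the thing itself.
- boxes_of(query, camera): "position" ([row, column] in pixels, amid what is visible of it).
- masks_of(query, camera): "pixels" (400x640 bool, what is visible of it) and "position" ([row, column] in pixels, amid what is visible of it).
The state is a dict: "time": time; "joints": joint angles; "qvel": joint speeds; "effort": joint torques, N m; "ee_pos": TCP position; "ee_rot": TCP orientation; "force": force on the tool from outside, world axes, zero at the start; "moment": the same for the moment, N m; "width": finger opening in m; "gripper_force": force on a finger pad.
Only numpy, scipy, OpenCV 4.12 (cv2) and the standard library are available. Lean on these libraries where they do the work, as an engineer would, in place of code of your own. Each camera call takes 0.05 s, during which the arm holds its last target. There are 200 camera calls.

## Task

Get the platform ready for the new printer: lay the spirit level flat on the middle of the dark plate, pointing along the line to the screw foot, and let go of it. Turn the winged knob of the screw foot until the bubble sits centred between the two rings and let it settle, then press down lightly on top of the spirit level (roughly one kilogram of push) and finish while still pressing, with the bubble centred and the level still in place. Leave everything else on the bench where it is.

Things in the scene. Friction and masses are not known exactly. Their poses are not given: they have to be found in the camera images.
- level_mid (a point): spirit level: aluminium bar 130 x 26 x 44 mm high, black ends, 0.24 kg. This point: its centre, 22 mm above its underside; x along the bar, z up. The middle 58 mm is solid only to 26 mm height; above lies a rigid clear vial, 18 mm across, up to 43 mm. The solid end blocks, 36 mm long each, have flat tops at 44 mm (press there). May be laid either way round. Starts left or right of the plate
- bubble (a joint): place of the white bubble (12 mm long) along the level's x axis, in m; 0 = centred between the two black rings (8.5 mm either side of centre), travel +-0.020. It runs to the higher end, 0.5 m per rad of tilt (5 mm per 0.01 rad), and takes about 1.5 s to settle. On the bench it reads 0
- plate_mid (a point): dark steel plate of the platform, 180 (x) x 200 (y) x 10 mm, its feet fixed to the bench. This point: middle of its top face, 45 mm above the bench; z is its normal. The screw foot is on a 50 mm wide tongue on its -y side; it pivots about a line along x, 60 mm to the +y side of this point. At the start the screw side is always too low; the plate moves only with the screw
- knob (a point): winged knob of the screw foot: upright black bar 52 x 14 x 28 mm high. This point: its centre, on its vertical axis, 71 mm above the bench, 155 mm from the plate's middle; x along the bar, z up. Clockwise from above raises the screw side: 0.011 rad of tilt, 5.5 mm of bubble, per rad. 0.8 to 2.5 rad of clockwise turn is needed. Stays where left; friction 0.06 N m. Collar under the bar, top 57 mm up
- scraper: a scraper with a handle and flat blade, 150 mm long, lying on the bench; leave alone. It and the spirit level swap places (left or right of the plate) between starts
- screwdriver: a screwdriver lying beyond the plate; leave alone
- wrench: a wrench lying at the far left; leave alone
- bottle: a closed white bottle, 64 mm across, 160 mm tall; leave alone
- tape: a standing-flat tape ring, 90 mm across, 22 mm tall; leave alone
- rook: a grey printed chess rook, 36 mm across, 54 mm tall, standing between robot and plate; leave alone
- tray: a small black open tray, 90 x 70 x 22 mm; leave alone
Not all that is in view belongs to the job. Leave any blue or pink look-alike of the part that bears level_mid alone.

How it is judged:
On the way, in this order (a step that is already met when the one before it is completed fails the run):
1. the spirit level lies on the middle of the plate, along the line to the screw foot, let go of (contact force between level and plate above 0.8 N and x of level_mid in the frame of plate_mid between -0.03 and 0.03 m and y of level_mid in the frame of plate_mid between -0.03 and 0.03 m and z of level_mid in the frame of plate_mid below 0.026 m and angle between the x axis of level_mid and the y axis of plate_mid, either way round below 0.17 rad and contact force between each of the arm, the fingers and level below 0.1 N), for 0.3 s.
2. the screw foot has been turned so that the bubble stays centred with the level lying untouched on the plate (all of step 1 and value of joint bubble between -0.0025 and 0.0025 m and angle between plate_mid's own z axis and vertical below 0.008 rad), for 0.4 s.
At the end, for the whole second after the job is handed in: Through the last second the robot presses on the spirit level with over 4 N (level on plate over 5 N); the level lies within 30 mm of the plate's middle each way and 0.17 rad of the line to the foot; bubble within 2.5 mm of centre, plate within 0.008 rad of level (contact force between level and plate above 0.8 N and x of level_mid in the frame of plate_mid between -0.03 and 0.03 m and y of level_mid in the frame of plate_mid between -0.03 and 0.03 m and z of level_mid in the frame of plate_mid below 0.026 m and angle between the x axis of level_mid and the y axis of plate_mid, either way round below 0.17 rad and value of joint bubble between -0.0025 and 0.0025 m and angle between plate_mid's own z axis and vertical below 0.008 rad and contact force between any of the fingers, the arm and level above 4 N and contact force between level and plate above 5 N); the arm keeps its last pose, push and grip.
It fails at once if the spirit level is pushed onto the plate with more than 50 N (contact force between level and plate above 50 N).
It fails at once if one of the other things on the bench is moved more than 30 mm (distance of any of scraper, screwdriver, wrench, bottle, tape, rook, tray from where it was at the start of the episode above 0.03 m).
It also fails if it takes over 72 s, if anything falls off the work surface, if the arm or the gripper's body presses on something with over 40 N, if the wrist force passes 120 N, or if a joint passes its speed limit or range.

## Working session

There is one attempt and no reset: what is moved stays moved. The work goes in short steps, Python scripts to look and compute and a tool call to move; the robot and the scene stay as the last step left them, time stands still between calls to the robot, and variables do not carry over. Pictures are saved under pics/ and viewed, at most 10 in all, crops included, and the job is handed in when it is done.

Besides the shell and the picture viewer there is one more tool, called after ">>>" as a command line: name --pt "numbers of a row" for each row, then --argument value for the rest. apply_moves: Moves the arm, as the interface text tells. Scaled input: -1 to 1 covers 0.03 m each way for a shift and 90 degrees each way for a turn. Its arguments: {"type":"object","properties":{"targets":{"type":"array"}},"required":["targets"]}

```bash
mkdir -p pics; ls
python3 - <<'E'
from station import *
import cv2,numpy as np
s=observe();print({k:np.round(v,3) for k,v in s.items()})
for c in ("top","side"):
    i=camera_info(c);print(c,i)
    cv2.imwrite(f"pics/{c}0.png",capture(c)[:,:,::-1])
    for q in ("level_mid","plate_mid","knob","scraper","rook"):
        print(q,[(np.round(b["position"],1),round(b["score"],2)) for b in boxes_of(q,c)])
E
```

```text
pics
{'time': np.float64(0.0), 'joints': array([ 1.055,  0.522, -0.036,  1.6  ,  0.021,  1.021, -0.113]), 'qvel': array([-0.001, -0.001,  0.001, -0.001,  0.001, -0.   ,  0.   ]), 'effort': array([-3.0000e-03, -9.2712e+01,  1.9780e+00, -3.6994e+01,  1.8000e-02,
        8.0000e-03,  0.0000e+00]), 'ee_pos': array([ 0.269, -0.564,  0.231]), 'ee_rot': array([-3.14 ,  0.   ,  0.446]), 'force': array([-0.096,  0.274,  0.681]), 'moment': array([-0.054, -0.004,  0.027]), 'gripper_force': np.float64(0.0), 'width': np.float64(0.086)}
top {'fovy': 55.27082786322108, 'cx': 322.11027165095584, 'cy': 194.45146690798032, 'world_from_camera': array([[-0.01910312,  0.9915584 , -0.12824588,  0.40125797],
       [-0.99979678, -0.01977107, -0.00393721, -0.02147807],
       [-0.00643954,  0.1281446 ,  0.99173459,  1.41289054],
       [ 0.        ,  0.        ,  0.        ,  1.        ]])}
level_mid [(array([243.8, 450.7]), 0.82), (array([185.3, 383.9]), 0.78), (array([250.3, 381.9]), 0.74), (array([230.9, 412.8]), 0.57)]
plate_mid [(array([200.7, 311.1]), 0.68)]
knob [(array([203.4, 350.9]), 0.65)]
scraper [(array([227.1, 230.2]), 0.84)]
rook [(array([245.1, 327.8]), 0.48), (array([153.7, 238.2]), 0.41)]
side {'fovy': 55.09757225243108, 'cx': 314.99500696477804, 'cy': 201.85039731064708, 'world_from_camera': array([[-0.93643122,  0.20771257, -0.28275794,  0.23989231],
       [-0.35071814, -0.53198678,  0.77070543,  0.85101841],
       [ 0.00966172,  0.82088096,  0.5710176 ,  0.70187867],
       [ 0.        ,  0.        ,  0.        ,  1.        ]])}
level_mid [(array([175.1, 321. ]), 0.93), (array([183.9, 388. ]), 0.85), (array([153.4, 398.9]), 0.78), (array([167.5, 378.6]), 0.69), (array([218.5, 308.8]), 0.65)]
plate_mid [(array([220.9, 309.4]), 0.92)]
knob []
scraper [(array([312.9, 300.3]), 0.77)]
rook [(array([220. , 370.5]), 0.63)]
```

Run:
```python
import cv2
a=cv2.imread("pics/top0.png")[130:300,180:500]
cv2.imwrite("pics/top0c.png",cv2.resize(a,None,fx=2.5,fy=2.5,interpolation=cv2.INTER_CUBIC))
```

```text
(no output)
```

View pics/top0c.png

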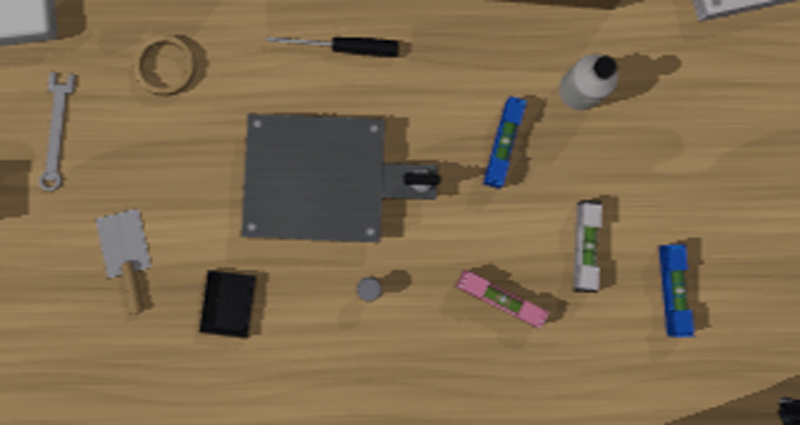

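View pics/side0.png

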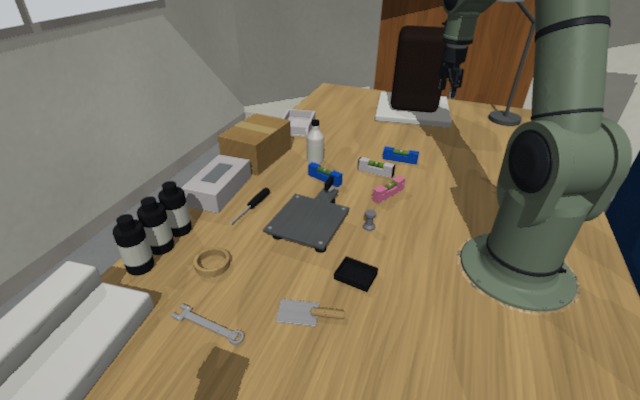

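The top crop shows the silver level at crop (588,246), or full (228,415). It has blue and pink look-alikes around it. The plate is at full (201,306) and the knob at about (202,348). Next I'll measure them.

```bash
cat > h.py <<'E'
from station import *
import numpy as np, cv2
from scipy.spatial.transform import Rotation as Ro
def ray(cam,rc,z,info=None):
    i=info or camera_info(cam);f=200/np.tan(np.radians(i["fovy"]/2));T=i["world_from_camera"]
    rc=np.atleast_2d(rc).astype(float)
    d=np.c_[(rc[:,1]-i["cx"])/f,-(rc[:,0]-i["cy"])/f,-np.ones(len(rc))]@T[:3,:3].T
    return T[:3,3]+d*((z-T[2,3])/d[:,2])[:,None]
def proj(cam,p,info=None):
    i=info or camera_info(cam);f=200/np.tan(np.radians(i["fovy"]/2));T=i["world_from_camera"]
    q=(np.atleast_2d(p)-T[:3,3])@T[:3,:3]
    return np.c_[i["cy"]+f*q[:,1]/q[:,2],i["cx"]-f*q[:,0]/q[:,2]]
def rect(pixels,cam,z,info=None):
    w=ray(cam,np.argwhere(pixels),z,info)[:,:2]
    (c,s,a)=cv2.minAreaRect((w*1000).astype(np.float32))
    a=a if s[0]>s[1] else a+90
    return np.round(np.array(c)/1000,4),np.round(sorted(s),1),round((a+90)%180-90,1)
def tool(world_d,yaw):  # world shift -> tool axes (tool down)
    R=Ro.from_euler('xyz',[np.pi,0,yaw]);return R.inv().apply(world_d)
def st():
    s=observe();print("t",round(s["time"],2),"pos",np.round(s["ee_pos"],4),"rot",np.round(s["ee_rot"],3),"F",np.round(s["force"],1),"w",round(float(s["width"]),4),"g",round(float(s["gripper_force"]),1));return s
E
python3 - <<'E'
from h import *
capture("top")
for q,z in (("level_mid",.03),("plate_mid",.045),("knob",.08)):
    for m in masks_of(q,"top"):
        print(q,np.round(m["position"],1),round(m["score"],2),rect(m["pixels"],"top",z))
for n,rc,z in (("lvl",(130+246/2.5,180+588/2.5),.035),("platecorners",[(130+y/2.5,180+x/2.5) for x,y in((248,115),(386,118),(380,241),(242,236))],.045),("knob",(130+179/2.5,180+421/2.5),.08),("rook",(130+288/2.5,180+369/2.5),.05)):
    print(n,ray("top",rc,z).round(4).tolist())
i=camera_info("wrist");print(i)
cv2.imwrite("pics/w0.png",capture("wrist")[:,:,::-1]);st()
E
```

```text
level_mid [231.9 411.4] 0.84 (array([ 0.4519, -0.3466]), array([ 39.5, 137.1]), -3.0)
level_mid [250.4 381. ] 0.81 (array([ 0.3773, -0.221 ]), array([ 30.5, 134.8]), 62.3)
level_mid [241.4 448.7] 0.77 (array([ 0.387 , -0.4696]), array([ 37.9, 125. ]), 0.5)
level_mid [187.1 383. ] 0.74 (array([ 0.6051, -0.2349]), array([ 31.3, 136.2]), -18.2)
plate_mid [198.5 309.9] 0.58 (array([0.5545, 0.0086]), array([186. , 279.6]), 85.7)
knob [204.4 347.7] 0.64 (array([ 0.5475, -0.1115]), array([28.3, 45.6]), -64.6)
lvl [[0.4499, -0.3478, 0.035]]
platecorners [[0.6489, 0.1387, 0.045], [0.6404, -0.0619, 0.045], [0.4624, -0.0492, 0.045], [0.4734, 0.1481, 0.045]]
knob [[0.5465, -0.1079, 0.08]]
rook [[0.3962, -0.032, 0.05]]
{'fovy': 68.15908613060884, 'cx': 319.55238133648385, 'cy': 198.72114540944233, 'world_from_camera': array([[ 4.30797428e-01,  8.70846135e-01,  2.36728928e-01,
         3.28721143e-01],
       [-9.02448638e-01,  4.15763931e-01,  1.12813167e-01,
        -5.36217180e-01],
       [-1.80439120e-04, -2.62235321e-01,  9.65003940e-01,
         3.73418542e-01],
       [ 0.00000000e+00,  0.00000000e+00,  0.00000000e+00,
         1.00000000e+00]])}
t 0.85 pos [ 0.2694 -0.5639  0.2313] rot [-3.142  0.     0.446] F [-0.1  0.2  0.3] w 0.0853 g 0.0
```

View pics/w0.png

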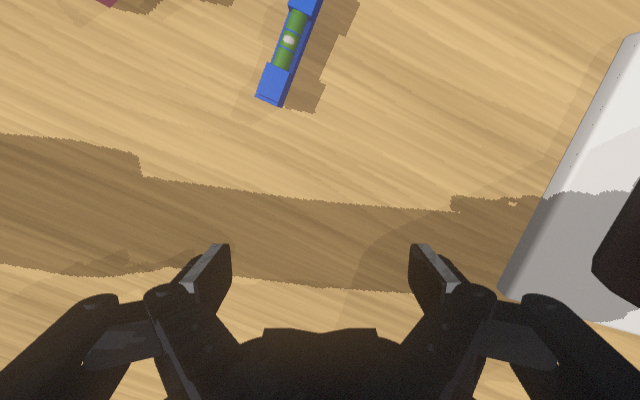

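>>> apply_moves --pt "1 -0.79 0 0 -1" --pt "1 -0.79 0 0 -1" --pt "1 -0.79 0 0 -1" --pt "1 -0.79 0 0 -1" --pt "1 -0.79 0 0 -1"

```text
time: 1.48
ee_pos: [0.3542, -0.3912, 0.2314]
ee_rot: [3.141, -0.0, 0.446]
force: [0.7, -0.8, 0.1]
width: 0.0852
gripper_force: 0.0
```

>>> apply_moves --pt "1 0 0.4 0 -1" --pt "1 0 0.4 0 -1" --pt "0.8 0.1 0.4 -0.106 -1" --pt "0.7 0.2 0.4 -0.106 -1" --pt "0 0 0 -0.106 -1"

```text
time: 2.1
ee_pos: [0.4527, -0.3503, 0.1823]
ee_rot: [-3.141, -0.001, 0.953]
force: [-0.9, -0.2, 0.7]
width: 0.0855
gripper_force: 0.0
```

Run:
```python
from h import *
s=st();i=camera_info("wrist");im=capture("wrist");cv2.imwrite("pics/w1.png",im[:,:,::-1])
for m in masks_of("level_mid","wrist"):
    print(np.round(m["position"],1),round(m["score"],2),im[m["pixels"]].mean(0).round(),[rect(m["pixels"],"wrist",z,i) for z in (.022,.044)])
```

```text
t 2.1 pos [ 0.4527 -0.3503  0.1823] rot [-3.141e+00 -1.000e-03  9.530e-01] F [-0.9 -0.2  0.7] w 0.0855 g 0.0
[293.8 337.4] 0.95 [ 73.  94. 135.] [(array([ 0.385, -0.475]), array([ 50.4, 137. ]), 1.3), (array([ 0.3927, -0.4621]), array([ 46.8, 127.1]), 1.3)]
[116.2 183. ] 0.85 [159. 111. 111.] [(array([ 0.3766, -0.2213]), array([ 46.7, 140.5]), 61.5), (array([ 0.3849, -0.2269]), array([ 43.3, 130.3]), 61.5)]
[181.4 318.8] 0.84 [167. 164. 146.] [(array([ 0.4473, -0.3506]), array([ 35. , 140.7]), -5.2), (array([ 0.4505, -0.3468]), array([ 32.5, 130.5]), -5.2)]
[  7.2 341.9] 0.79 [ 56.  71. 123.] [(array([ 0.5697, -0.2419]), array([23.3, 80.7]), -35.4), (array([ 0.5639, -0.2459]), array([21.6, 74.8]), -35.4)]
```

View pics/w1.png

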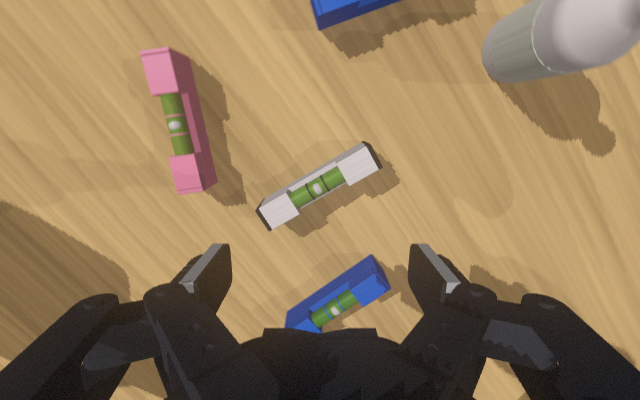

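The wrist view shows the silver level at (187,318), and the blue and pink ones are clear of the finger paths. A positive turn lowers the yaw, so I'll rotate by +60° while descending.

>>> apply_moves --pt "0 0 0.5 0.118 -1" --pt "0 0 0.5 0.118 -1" --pt "0 0 0.5 0.118 -1" --pt "0 0 0.5 0.118 -1" --pt "0 0 0.4 0.118 -1"

```text
time: 2.82
ee_pos: [0.4512, -0.352, 0.1111]
ee_rot: [3.141, -0.0, 0.007]
force: [-0.5, 0.8, -0.6]
width: 0.085
gripper_force: 0.0
```

>>> apply_moves --pt "-0.12 -0.08 0 0.075 -1" --pt "0 0 0 0 -1"

```text
time: 3.08
ee_pos: [0.4477, -0.3494, 0.1115]
ee_rot: [3.141, 0.0, -0.102]
force: [-0.7, -0.9, -0.1]
width: 0.0855
gripper_force: 0.0
```

Run:
```python
from h import *
s=st();i=camera_info("wrist");im=capture("wrist");cv2.imwrite("pics/w2.png",im[:,:,::-1])
for m in masks_of("level_mid","wrist"):
    print(np.round(m["position"],1),round(m["score"],2),im[m["pixels"]].mean(0).round(),[rect(m["pixels"],"wrist",z,i) for z in (.022,.044)])
```

```text
t 3.08 pos [ 0.4477 -0.3494  0.1115] rot [ 3.141  0.    -0.102] F [-0.7 -0.9 -0.1] w 0.0855 g 0.0
[194.5 317.3] 0.91 [174. 173. 154.] [(array([ 0.4434, -0.349 ]), array([ 28.2, 143.6]), -5.5), (array([ 0.45  , -0.3497]), array([ 25.5, 130. ]), -5.5)]
[220.8 469.1] 0.73 [ 71.  99. 144.] [(array([ 0.4056, -0.4754]), array([ 47.2, 100.7]), 1.9), (array([ 0.4158, -0.4642]), array([42.7, 91.1]), 1.9)]
[ 50.3 129.3] 0.72 [ 58.  85. 129.] [(array([ 0.5755, -0.2246]), array([52.8, 71.4]), -17.5), (array([ 0.5695, -0.2372]), array([47.7, 64.6]), -17.5)]
[281.1 149.8] 0.65 [162. 102. 116.] [(array([ 0.3786, -0.2167]), array([ 59.3, 143.4]), 62.4), (array([ 0.3913, -0.23  ]), array([ 53.7, 129.8]), 62.4)]
```

>>> apply_moves --pt "0.08 0 0.9 0 -1" --pt "0 0 0.9 0 -1" --pt "0 0 0.9 0 -1" --pt "0 0 0.6 0 -1" --pt "0 0 0.2 0 -1"

```text
time: 3.8
ee_pos: [0.45, -0.3496, 0.0056]
ee_rot: [-3.141, 0.001, -0.099]
force: [0.5, -0.8, -0.4]
width: 0.0857
gripper_force: 0.0
```

>>> apply_moves --pt "0 0 0 0 1" --pt "0 0 0 0 1" --pt "0 0 0 0 1" --pt "0 0 0 0 1" --pt "0 0 0 0 1"

```text
time: 4.42
ee_pos: [0.4505, -0.3498, 0.0071]
ee_rot: [3.141, -0.001, -0.099]
force: [-0.6, 1.1, 10.0]
width: 0.0248
gripper_force: 59.8
```

>>> apply_moves --pt "0 0 -0.5 0 1" --pt "0 0 -1 0 1" --pt "0 0 -1 0 1" --pt "0 0 -1 0 1" --pt "0 0 -0.8 0 1"

```text
time: 5.05
ee_pos: [0.4502, -0.3496, 0.1374]
ee_rot: [3.141, -0.001, -0.099]
force: [-0.7, -0.1, -1.9]
width: 0.025
gripper_force: 59.5
```

>>> apply_moves --pt "0.147 -0.894 0 0 1" --pt "0.147 -0.894 0 0 1" --pt "0.147 -0.894 0 0 1" --pt "0.147 -0.894 0 0 1" --pt "0.147 -0.894 0 0 1"

```text
time: 5.68
ee_pos: [0.4855, -0.2175, 0.1362]
ee_rot: [3.141, -0.001, -0.099]
force: [0.8, -0.6, -3.0]
width: 0.025
gripper_force: 59.6
```

>>> apply_moves --pt "0.147 -0.894 0 0 1" --pt "0.147 -0.894 0 0 1" --pt "0.147 -0.894 0 0 1" --pt "0.147 -0.894 0 0 1" --pt "0.147 -0.894 0 0 1"

```text
time: 6.3
ee_pos: [0.5208, -0.0862, 0.1362]
ee_rot: [-3.142, -0.001, -0.099]
force: [0.7, -1.0, -2.6]
width: 0.025
gripper_force: 59.6
```

>>> apply_moves --pt "0.147 -0.894 0 0 1" --pt "0.147 -0.894 0 0 1" --pt "0.147 -0.894 0 0 1" --pt "0.147 -0.894 0 0 1" --pt "0.147 -0.894 0 0 1"

```text
time: 6.92
ee_pos: [0.556, 0.045, 0.1362]
ee_rot: [-3.141, -0.001, -0.099]
force: [-0.3, -0.6, -3.5]
width: 0.0248
gripper_force: 59.6
```

>>> apply_moves --pt "0 0 0 -0.115 1" --pt "0 0 0 -0.115 1" --pt "0 0 0 -0.115 1" --pt "0 0 0 -0.115 1" --pt "0 0 0 -0.115 1"

```text
time: 7.55
ee_pos: [0.5558, 0.044, 0.1362]
ee_rot: [3.141, -0.0, 0.81]
force: [0.1, -0.7, -2.8]
width: 0.0248
gripper_force: 59.6
```

>>> apply_moves --pt "0 0 0 -0.115 1" --pt "0 0 0 -0.115 1" --pt "0 0 0 -0.115 1" --pt "0 0 0 -0.115 1" --pt "0 0 0 0 1"

```text
time: 8.18
ee_pos: [0.5559, 0.0438, 0.1359]
ee_rot: [3.141, 0.0, 1.525]
force: [-0.4, -0.5, -2.7]
width: 0.0248
gripper_force: 59.6
```

Run:
```python
from h import *
s=st();i=camera_info("wrist");im=capture("wrist");cv2.imwrite("pics/w3.png",im[:,:,::-1])
capture("side");print([(b["position"],b["score"]) for b in boxes_of("level_mid","side")][:1])
for m in masks_of("plate_mid","wrist")[:1]: print(rect(m["pixels"],"wrist",.045,i))
for q in ("level_mid","knob"):
  for m in masks_of(q,"wrist"): print(q,np.round(m["position"],1),round(m["score"],2),m["pixels"].sum(),rect(m["pixels"],"wrist",.085,i))
```

```text
t 8.18 pos [0.5559 0.0438 0.1359] rot [3.141 0.    1.525] F [-0.4 -0.5 -2.7] w 0.0248 g 59.6
[([157.0, 398.9], 0.84)]
(array([0.557 , 0.0579]), array([174.8, 179.2]), -3.3)
level_mid [210.4 316.6] 0.95 13149 (array([0.554 , 0.0285]), array([ 47.7, 158.2]), 87.4)
level_mid [278.7 156.3] 0.58 2059 (array([ 0.4314, -0.0006]), array([24.7, 60.6]), 39.5)
level_mid [286.9 316.8] 0.57 345 (array([ 0.5527, -0.0123]), array([11.7, 19.9]), -2.6)
```

View pics/w3.png

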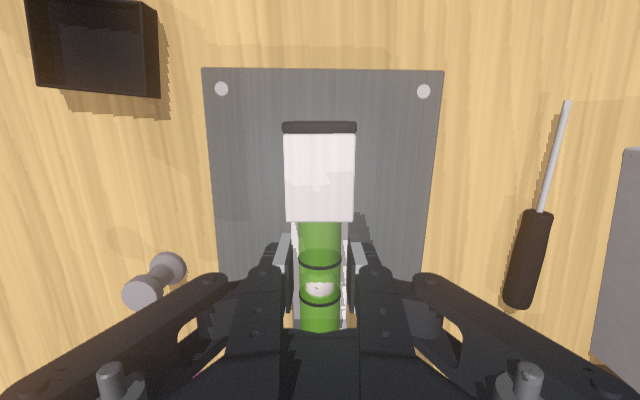

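The wrist view shows the bar held along the plate with the bubble centred. The plate's +y corners are at (68,202) and (71,443). I'll use them to check the plate's middle.

Run:
```python
from h import *
c=ray("wrist",[(68,202),(71,443)],.045);print(c.round(4))
d=c[1]-c[0];L=np.hypot(*d[:2]);yd=np.array([-d[1],d[0]])/L
print(L,np.degrees(np.arctan2(d[1],d[0])),"mid",c[:,:2].mean(0)-.1*yd)
```

```text
[[0.4746 0.1489 0.045 ]
 [0.6499 0.1388 0.045 ]]
0.17561122007056093 -3.3212929523526236 mid [0.55642274 0.04401987]
```

>>> apply_moves --pt "0 0 0.8 0 1" --pt "0 0 0.8 0 1" --pt "0 0 0.7 0 1" --pt "0 0 0.35 0 1" --pt "0 0 0.07 0 1"

```text
time: 9.1
ee_pos: [0.5558, 0.0443, 0.0535]
ee_rot: [-3.141, 0.0, 1.526]
force: [0.0, 0.3, -2.1]
width: 0.0248
gripper_force: 59.6
```

>>> apply_moves --pt "0 0 0.05 0 1" --pt "0 0 0 0 1"

```text
time: 9.35
ee_pos: [0.5562, 0.0442, 0.0527]
ee_rot: [3.141, -0.0, 1.526]
force: [0.1, 0.2, -2.5]
width: 0.025
gripper_force: 59.6
```

>>> apply_moves --pt "0 0 0.03 0 1" --pt "0 0 0 0 -1" --pt "0 0 0 0 -1" --pt "0 0 0 0 -1" --pt "0 0 0 0 -1"

```text
time: 9.98
ee_pos: [0.5559, 0.0442, 0.0513]
ee_rot: [3.142, -0.0, 1.526]
force: [-0.4, -0.5, -0.0]
width: 0.0852
gripper_force: 0.0
```

>>> apply_moves --pt "0 0 -0.6 0 -1" --pt "0 0 -1 0 -1" --pt "0 0 -1 0 -1" --pt "-0.5 0 -0.8 0 -1" --pt "-0.9 0 0 0 -1"

```text
time: 10.6
ee_pos: [0.5551, 0.0027, 0.1564]
ee_rot: [3.138, -0.001, 1.528]
force: [0.1, -0.2, -1.2]
width: 0.0852
gripper_force: 0.0
```

>>> apply_moves --pt "-0.9 0 0 0 -1" --pt "-0.9 0 0 0 -1" --pt "-0.9 0 0 0 -1" --pt "-1 0 0 0 -1" --pt "0 0 0 0 -1"

```text
time: 11.22
ee_pos: [0.5489, -0.1111, 0.1544]
ee_rot: [3.141, 0.001, 1.523]
force: [0.5, -0.2, 0.2]
width: 0.0855
gripper_force: 0.0
```

Run:
```python
from h import *
s=st();print(s["joints"].round(2));i=camera_info("wrist");im=capture("wrist");cv2.imwrite("pics/w4.png",im[:,:,::-1])
for q in ("level_mid","knob"):
  for m in masks_of(q,"wrist"): print(q,np.round(m["position"],1),round(m["score"],2),m["pixels"].sum(),[rect(m["pixels"],"wrist",z,i) for z in (.071,.085,.089)])
```

```text
t 11.22 pos [ 0.5489 -0.1111  0.1544] rot [3.141e+00 1.000e-03 1.523e+00] F [ 0.5 -0.2  0.2] w 0.0855 g 0.0
[ 0.37  0.54 -0.38  1.83  0.26  0.82 -0.19]
level_mid [259.6 172.1] 0.83 1382 [(array([ 0.4024, -0.1929]), array([ 29. , 137.5]), 58.8), (array([ 0.4116, -0.1837]), array([ 27.2, 129. ]), 58.8), (array([ 0.4143, -0.1811]), array([ 26.7, 126.5]), 58.8)]
level_mid [300.1 364.9] 0.82 4181 [(array([ 0.5881, -0.2009]), array([43.8, 99. ]), -17.2), (array([ 0.5858, -0.1912]), array([41. , 92.8]), -17.2), (array([ 0.5852, -0.1885]), array([40.3, 91.1]), -17.2)]
level_mid [ 43.5 320.3] 0.6 3471 [(array([0.5538, 0.0032]), array([28.6, 55. ]), 88.4), (array([5.536e-01, 2.000e-04]), array([26.8, 51.6]), 88.4), (array([ 0.5536, -0.0007]), array([26.3, 50.6]), 88.4)]
knob [200.6 318.4] 0.86 1676 [(array([ 0.5473, -0.111 ]), array([28.4, 57.1]), 88.1), (array([ 0.5476, -0.1069]), array([26.6, 53.5]), 88.1), (array([ 0.5476, -0.1057]), array([26.1, 52.5]), 88.1)]
```

View pics/w4.png

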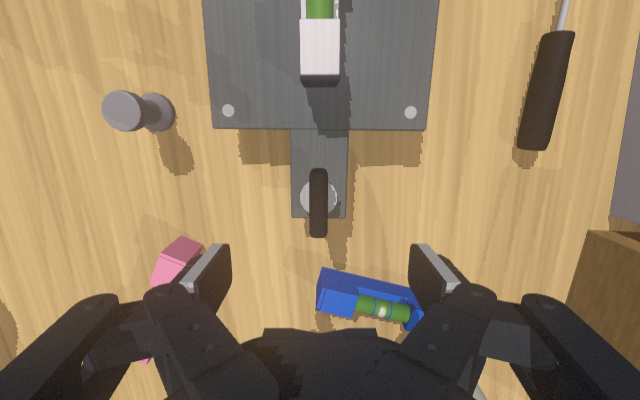

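The knob's bar is at (200,318), lying along tool x, so the current yaw suits a grasp. First I'll move back a little to read the bubble.

>>> apply_moves --pt "1 0 0 0 -1" --pt "1 0 0 0 -1" --pt "1 0 0 0 -1" --pt "0 0 0 0 -1"

```text
time: 11.88
ee_pos: [0.5532, -0.0152, 0.1538]
ee_rot: [3.141, -0.001, 1.531]
force: [0.2, -0.8, 0.0]
width: 0.0856
gripper_force: 0.0
```

```bash
cat > bub.py <<'E'
from h import *
s=st();i=camera_info("wrist");im=capture("wrist")
import sys;cv2.imwrite(f"pics/{sys.argv[1]}.png",im[:,:,::-1])
hs=cv2.cvtColor(im,cv2.COLOR_RGB2HSV)
# silver level expected centre +-: restrict to a window around the plate middle
z=.045+.0345; R=np.array([.5564,.044]); yd=np.array([.058,.998])
pts=[[*(R+a*yd),z] for a in (-.04,.04)]; p=proj("wrist",pts,i); print("window",p.round(0).tolist())
c=int(round(p[:,1].mean())); r0,r1=sorted(p[:,0]); r0=max(int(r0),0); r1=int(r1)
prof=im[r0:r1,c-2:c+3].astype(int).mean(1)
for k,v in enumerate(prof):
    w=ray("wrist",(r0+k+.0,c),z,i)[0]; print(r0+k,((w[:2]-R)@yd*1000).round(1),v.round().astype(int).tolist())
E
python3 bub.py w5
python3 - <<'E'
import cv2
a=cv2.imread("pics/w5.png")[0:250,200:440];cv2.imwrite("pics/w5c.png",cv2.resize(a,None,fx=2.4,fy=2.4,interpolation=cv2.INTER_CUBIC))
E
```

```text
t 11.88 pos [ 0.5532 -0.0152  0.1538] rot [ 3.141e+00 -1.000e-03  1.531e+00] F [ 0.2 -0.8  0. ] w 0.0856 g 0.0
window [[182.0, 320.0], [67.0, 323.0]]
66 40.4 [232, 224, 224]
67 39.8 [231, 224, 223]
68 39.2 [231, 224, 223]
69 38.6 [231, 224, 223]
70 37.9 [231, 223, 223]
71 37.3 [231, 223, 223]
72 36.7 [231, 224, 224]
73 36.0 [231, 223, 223]
74 35.4 [231, 223, 223]
75 34.8 [230, 223, 223]
76 34.1 [231, 222, 223]
77 33.5 [230, 222, 223]
78 32.9 [230, 222, 222]
79 32.2 [230, 222, 222]
80 31.6 [230, 222, 222]
81 30.9 [230, 222, 222]
82 30.3 [230, 222, 222]
83 29.7 [230, 222, 222]
84 29.0 [230, 222, 222]
85 28.4 [214, 206, 207]
86 27.7 [168, 165, 158]
87 27.1 [129, 154, 100]
88 26.4 [121, 156, 86]
89 25.8 [126, 160, 89]
90 25.1 [127, 161, 90]
91 24.5 [127, 162, 90]
92 23.8 [127, 161, 90]
93 23.2 [126, 161, 89]
94 22.5 [126, 161, 88]
95 21.9 [125, 161, 89]
96 21.2 [126, 161, 90]
97 20.6 [126, 162, 88]
98 19.9 [126, 161, 89]
99 19.2 [126, 161, 89]
100 18.6 [125, 161, 87]
101 17.9 [125, 161, 88]
102 17.3 [125, 160, 88]
103 16.6 [124, 161, 87]
104 15.9 [125, 161, 87]
105 15.3 [125, 161, 87]
10
[... 1166 characters left out ...]
124, 159, 86]
155 -19.5 [123, 159, 85]
156 -20.2 [122, 159, 84]
157 -21.0 [125, 160, 86]
158 -21.7 [124, 160, 86]
159 -22.4 [125, 160, 87]
160 -23.2 [124, 160, 86]
161 -23.9 [124, 160, 86]
162 -24.6 [123, 160, 85]
163 -25.4 [123, 159, 84]
164 -26.1 [124, 160, 87]
165 -26.8 [124, 159, 85]
166 -27.6 [119, 155, 82]
167 -28.3 [116, 152, 78]
168 -29.1 [116, 152, 79]
169 -29.8 [120, 154, 85]
170 -30.5 [196, 194, 185]
171 -31.3 [224, 217, 216]
172 -32.0 [228, 221, 220]
173 -32.8 [229, 222, 221]
174 -33.5 [228, 221, 220]
175 -34.3 [228, 221, 220]
176 -35.0 [228, 221, 220]
177 -35.8 [228, 221, 220]
178 -36.6 [229, 221, 220]
179 -37.3 [229, 221, 220]
180 -38.1 [229, 220, 220]
181 -38.8 [229, 220, 220]
```

View pics/w5c.png

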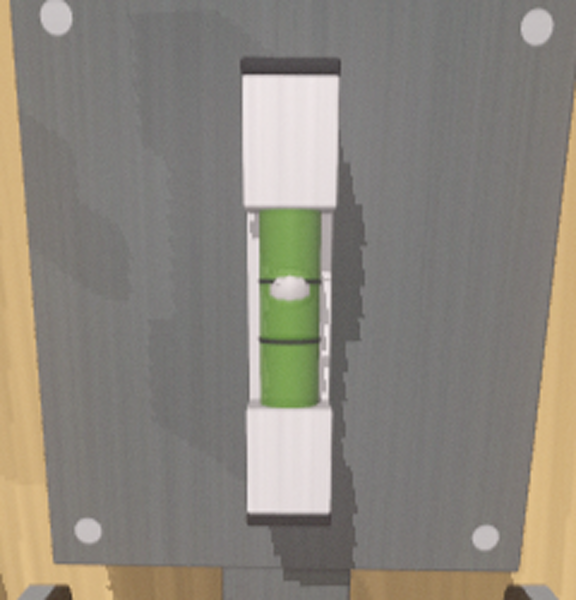

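The bubble is at crop row 288 and the rings at rows 282 and 340, so it sits about 7.0 mm toward +y. That calls for about 1.27 rad clockwise. Next I'll grip the knob and turn it.

>>> apply_moves --pt "-1 0 0 0 -1" --pt "-1 -0.06 0 0 -1" --pt "-1 0 0 0 -1" --pt "-0.18 0 0.8 0 -1" --pt "0 0 0.8 0 -1"

```text
time: 12.55
ee_pos: [0.547, -0.1155, 0.105]
ee_rot: [3.141, 0.001, 1.525]
force: [1.3, 0.4, 0.3]
width: 0.0851
gripper_force: 0.0
```

>>> apply_moves --pt "0 0 0.8 0 -1" --pt "0 0 0.5 0 -1" --pt "0 0 0.08 0 -1" --pt "0 0 0 0 -1"

```text
time: 13.05
ee_pos: [0.5474, -0.1141, 0.0644]
ee_rot: [3.141, 0.0, 1.526]
force: [0.0, -0.3, 0.0]
width: 0.0854
gripper_force: 0.0
```

>>> apply_moves --pt "0 0 0 0 1" --pt "0 0 0 0 1" --pt "0 0 0 0 1" --pt "0 0 0 0 1" --pt "0 0 0 0 1"

```text
time: 13.68
ee_pos: [0.5477, -0.114, 0.0642]
ee_rot: [3.14, 0.0, 1.526]
force: [2.6, -1.0, 3.1]
width: 0.0126
gripper_force: 59.3
```

>>> apply_moves --pt "0 -0.02 0 0.08 1" --pt "0 -0.02 0 0.1 1" --pt "0 -0.02 0 0.1 1"

```text
time: 14.05
ee_pos: [0.5456, -0.1135, 0.0642]
ee_rot: [3.141, -0.0, 1.082]
force: [0.3, 1.4, 4.4]
width: 0.013
gripper_force: 59.6
```

>>> apply_moves --pt "0 -0.02 0 0.105 1" --pt "0 -0.02 0 0.105 1" --pt "0 -0.02 0 0.105 1" --pt "0 -0.02 0 0.105 1" --pt "0 -0.02 0 0.105 1"

```text
time: 14.68
ee_pos: [0.5432, -0.1104, 0.0642]
ee_rot: [-3.14, 0.0, 0.258]
force: [-3.5, 8.0, 7.8]
width: 0.013
gripper_force: 60.1
```

>>> apply_moves --pt "0 0 0 0 1" --pt "0 0 0 0 -1" --pt "0 0 0 0 -1" --pt "0 0 0 0 -1" --pt "0 0 -0.5 0 -1"

```text
time: 15.3
ee_pos: [0.5426, -0.1116, 0.0787]
ee_rot: [-3.141, 0.002, 0.262]
force: [-0.1, 0.1, 0.4]
width: 0.0834
gripper_force: 0.0
```

>>> apply_moves --pt "0 0 -0.9 0 -1" --pt "0 0 -0.8 -0.115 -1" --pt "0 0 -0.8 -0.115 -1" --pt "0 0 0 -0.115 -1" --pt "0 0 0 -0.115 -1"

```text
time: 15.92
ee_pos: [0.5435, -0.1118, 0.1553]
ee_rot: [3.14, -0.0, 0.99]
force: [0.2, -0.4, -0.1]
width: 0.0857
gripper_force: 0.0
```

>>> apply_moves --pt "0 0 0 -0.115 -1" --pt "0 0 0 -0.115 -1" --pt "0 0 0 -0.115 -1" --pt "1 0.2 0 0 -1" --pt "1 0.15 0 0 -1"

```text
time: 16.55
ee_pos: [0.5567, -0.052, 0.1549]
ee_rot: [3.141, 0.001, 1.525]
force: [0.1, -0.0, 0.0]
width: 0.0854
gripper_force: 0.0
```

>>> apply_moves --pt "1 0 0 0 -1" --pt "0.3 0 0 0 -1" --pt "0 0 0 0 -1" --pt "0 0 0 0 -1"

```text
time: 17.05
ee_pos: [0.5581, -0.0145, 0.1541]
ee_rot: [3.142, 0.001, 1.525]
force: [-0.3, -0.5, 0.1]
width: 0.0855
gripper_force: 0.0
```

```bash
cat > bub2.py <<'E'
from h import *
from scipy.signal import find_peaks
import sys
s=st();i=camera_info("wrist");im=capture("wrist");cv2.imwrite(f"pics/{sys.argv[1]}.png",im[:,:,::-1])
z=.0795;R=np.array([.5564,.044]);yd=np.array([.058,.998]);xd=np.array([.998,-.058])
a=np.arange(-.035,.035,.00025)
def prof(off): 
    p=proj("wrist",np.c_[(R+a[:,None]*yd+off*xd),np.full(len(a),z)],i)
    return cv2.remap(im,p[None,:,1].astype(np.float32),p[None,:,0].astype(np.float32),cv2.INTER_LINEAR)[0].astype(float)
c=np.mean([prof(o) for o in np.arange(-.003,.0005,.0005)],0)   # bar centre lies ~1.5 mm to -x
e=np.mean([prof(o) for o in (-.008,-.0075,-.007,.004,.0045)],0)
mid=abs(a)<.024
w=(c[:,2]>140)&mid; d=(c.sum(1)<290)&mid
g=a[c[:,2]<140]*1000
print("vial ends",g.min(),g.max(),"bubble",a[w].min()*1000,a[w].max()*1000,"centre",a[w].mean()*1000,"dark",(a[d]*1000).round(1))
E
python3 bub2.py w6
python3 - <<'E'
import cv2
a=cv2.imread("pics/w6.png")[0:250,200:440];cv2.imwrite("pics/w6c.png",cv2.resize(a,None,fx=2.4,fy=2.4,interpolation=cv2.INTER_CUBIC))
E
```

```text
t 17.05 pos [ 0.5581 -0.0145  0.1541] rot [3.142e+00 1.000e-03 1.525e+00] F [-0.3 -0.5  0.1] w 0.0855 g 0.0
vial ends -29.5 28.250000000000053 bubble -4.249999999999976 2.2500000000000298 centre -0.9999999999999731 dark [-10.   -9.7  -9.5  -9.2  -9.   -8.7   7.8   8.    8.3   8.5]
```

View pics/w6c.png

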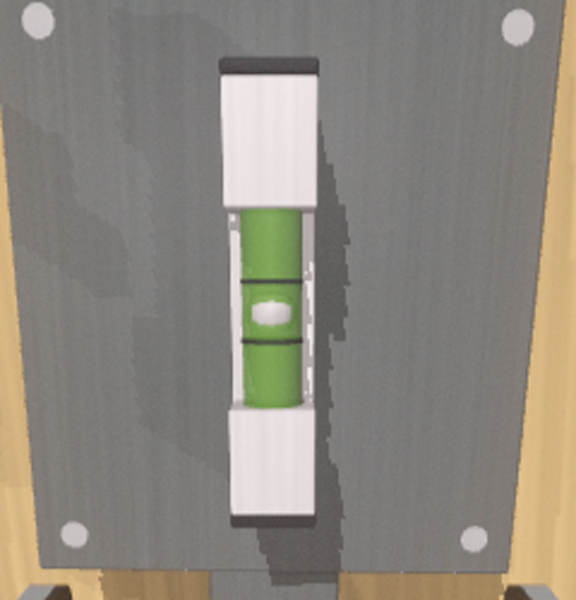

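The rings are at crop rows 281 and 341 and the bubble at 313, so it's centred to about 0.5 mm. Next I'll shut the fingers and press on the +y end block, next to the pivot.

>>> apply_moves --pt "0.9 -0.17 0 0 1" --pt "0.9 0 0 0 1" --pt "0.9 0 0 0 1" --pt "0.8 0 0.3 0 1" --pt "0 0 0.6 0 1"

```text
time: 17.73
ee_pos: [0.5582, 0.0932, 0.127]
ee_rot: [3.14, -0.001, 1.528]
force: [0.1, -0.5, -0.9]
width: 0.0001
gripper_force: 0.0
```

>>> apply_moves --pt "0 0 0.6 0 1" --pt "0 0 0.4 0 1" --pt "0 0 0 0 1" --pt "0 0 0 0 1"

```text
time: 18.23
ee_pos: [0.558, 0.0918, 0.0973]
ee_rot: [3.141, -0.0, 1.526]
force: [0.4, -0.2, 0.0]
width: -0.0003
gripper_force: 0.0
```

```bash
python3 bub2.py w7
```

```text
t 18.23 pos [0.558  0.0918 0.0973] rot [ 3.141 -0.     1.526] F [ 0.4 -0.2  0. ] w -0.0003 g 0.0
vial ends -35.0 34.75000000000006 bubble -9.49999999999998 -4.749999999999977 centre -7.124999999999979 dark [-24.  -23.7 -23.5 -23.2 -23.  -22.7 -22.5 -22.2 -22.  -21.7 -21.5 -21.2
 -21.  -20.7 -20.5 -20.2 -20.  -19.7 -19.5 -19.2 -19.  -18.7 -18.5 -16.5
 -16.2 -16.  -15.7 -15.5 -15.2 -15.  -14.7 -14.5 -14.2 -14.  -13.7 -13.5
 -13.2 -13.  -12.7 -12.5 -12.2 -12.  -11.7  -4.   -3.7  -3.5  -3.2  -3.
  -2.7  -2.5  -2.2  -2.   -1.7  -1.5  -1.2  -1.   -0.7  -0.5  -0.2   0.
   0.3   0.5   0.8   1.    1.3   1.5   1.8   2.    2.3   2.5   2.8   3.
   3.3   3.5   3.8   4.    4.3   4.5   4.8   5.    5.3   5.5   5.8   6.
   6.3   6.5   6.8   7.    7.3   7.5   7.8   8.    8.3   8.5   8.8   9.
   9.3   9.5   9.8  10.   10.3  10.5  10.8  11.   11.3  11.5  11.8  12.
  12.3  12.5  12.8  13.   13.3  13.5  13.8  14.   14.3  14.5  14.8  15.
  15.3  15.5  15.8  16.   16.3  16.5  16.8  17.   17.3  17.5  17.8  18.
  18.3  18.5  18.8  19.   19.3  19.5  19.8  20.   20.3  20.5  20.8  21.
  21.3  21.5  21.8  22.   22.3  22.5  22.8  23.   23.3  23.5  23.8]
```

View pics/w7.png

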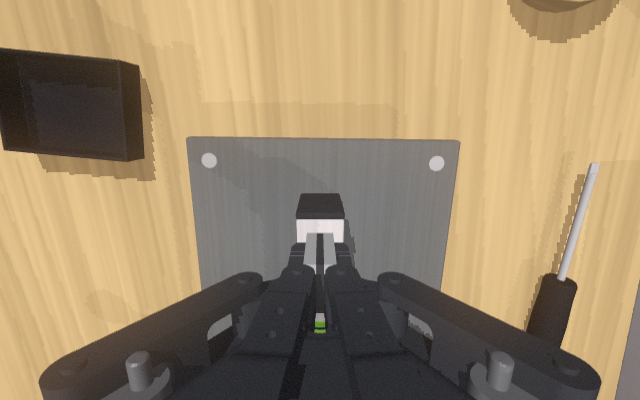

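The shut fingers, at (240,320), are centred over the +y end block. Now I'll descend gently.

>>> apply_moves --pt "0 0 0.15 0 1" --pt "0 0 0.06 0 1" --pt "0 0 0.03 0 1" --pt "0 0 0 0 1"

```text
time: 18.77
ee_pos: [0.5577, 0.0921, 0.0897]
ee_rot: [-3.142, -0.0, 1.527]
force: [-0.5, -0.0, -1.0]
width: 0.0001
gripper_force: 0.0
```

>>> apply_moves --pt "0 0 0.02 0 1" --pt "0 0 0.02 0 1" --pt "0 0 0 0 1"

```text
time: 19.15
ee_pos: [0.5579, 0.0921, 0.089]
ee_rot: [3.141, 0.0, 1.526]
force: [-3.0, 0.1, 9.9]
width: 0.0001
gripper_force: 5.0
```

>>> apply_moves --pt "0 0 0 0 1" --pt "0 0 0 0 1" --pt "0 0 0 0 1" --pt "0 0 0 0 1" --pt "0 0 0 0 1"

```text
time: 19.77
ee_pos: [0.5579, 0.0921, 0.089]
ee_rot: [3.141, -0.0, 1.526]
force: [-1.9, -1.3, 9.3]
width: -0.0002
gripper_force: 4.9
```

>>> apply_moves --pt "0 0 0 0 1" --pt "0 0 0 0 1" --pt "0 0 0 0 1" --pt "0 0 0 0 1" --pt "0 0 0 0 1"

```text
time: 20.4
ee_pos: [0.5579, 0.0921, 0.089]
ee_rot: [3.141, -0.0, 1.526]
force: [-2.2, -0.6, 10.3]
width: 0.0001
gripper_force: 4.9
```

Run:
```python
from h import *
st();im=capture("wrist");cv2.imwrite("pics/w8.png",im[:,:,::-1])
a=capture("side");p=proj("side",[[.555,.0435,.08],[.5577,.0905,.089],[.5523,-.0035,.089]]).round(0);print(p.tolist())
r,c=p[0].astype(int);cv2.imwrite("pics/s8.png",cv2.resize(a[r-35:r+35,c-45:c+45,::-1],None,fx=8,fy=8,interpolation=cv2.INTER_CUBIC))
```

```text
t 20.4 pos [0.5579 0.0921 0.089 ] rot [ 3.141 -0.     1.526] F [-2.2 -0.6 10.3] w 0.0001 g 4.9
[[207.0, 309.0], [214.0, 301.0], [196.0, 315.0]]
```

View pics/s8.png

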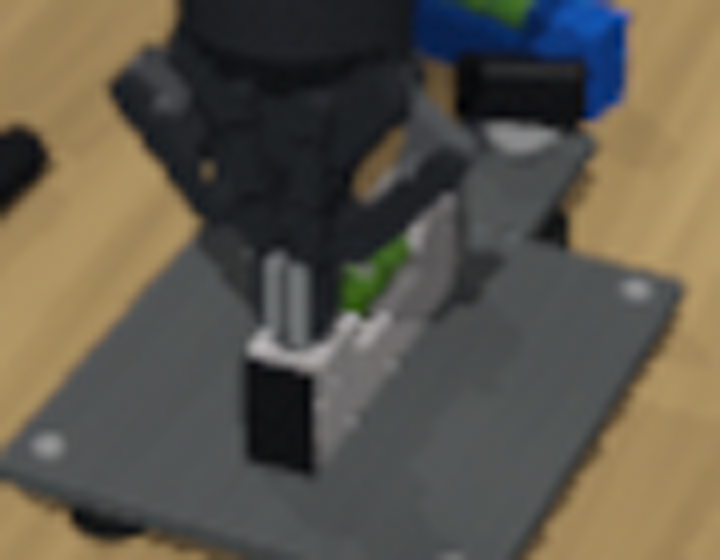

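The side view shows the level flat on the plate, with the shut fingers pressing on its end block at crop (290,345) with a steady 10 N. I'm handing the job in.

```bash
python3 -c "
from station import *
print(sign_off())"
```

```text
the job is handed in; nothing more can be done
None
```

The job is handed in: the silver level lies on the middle of the plate along the line to the screw foot, the bubble read about 0.5 mm from centre after the knob was turned 1.27 rad clockwise (the gripper hid it once I was pressing), and the arm finished pressing on the end block with a steady 10 N or so.

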